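Roll the edging home

TASK

The five hardwood slips of the edging still stand proud in the rebate along the panel's edge. Take the hand roller out of its stand, roll it along the edging from one end to the other with firm even pressure (about 15 N, never more than 40 N) until all five slips are fully home and flush, then put the roller back upright in its stand. Touch the panel and edging only with the roller's wheel, and leave the wax tin and the sanding block where they are.

Things in the scene. Friction and masses are not known exactly. Their poses are not given: they have to be found in the camera images.
- panel: Wooden panel 160 (x) by 260 (y) mm, fixed on plywood packing that sticks out 20 mm at -x and +x. Origin on the bench under its centre, z up. The edging lies along its -x edge, parallel to y. The packing differs each time: the top's centre is 56 mm, give or take 12, above the origin, and slopes along y by up to 0.04 rad either way. Neither is measured; feel for it. It does not give.
- slip0_top (a point): centre of the flush top face of the slip at the +y end of the edging, drawn at the nominal 56 mm, so its height may be wrong by 15 mm (x and y are right to 1.5 mm). Axes as the panel's. Slips are 30 mm wide (panel x) and 40 mm long (panel y), five in a row without gaps; beyond both ends of the row the panel goes on for 28 mm at its own level.
- slip2_top (a point): the same for the middle slip
- slip4_top (a point): the same for the slip at the -y end of the edging
- slip0 (a joint): how far the +y end slip has been pressed in (m): 0 = 4 mm proud of the panel, 0.004 = fully home, flush with the panel, on a hard stop. A slip needs about 7 N straight down to move (more when pressed faster: it goes about 8 mm/s for each newton above that), and stays where it is left.
- slip1 (a joint): the same for the next slip towards -y
- slip2 (a joint): the same for the middle slip
- slip3 (a joint): the same for the fourth slip
- slip4 (a joint): the same for the -y end slip
- roller_grip (a point): hand roller, about 0.3 kg, 96 mm tall, standing wheel down: centre of its upright wooden handle (24 mm in x, 30 mm in y, 44 mm tall). z points up the handle, y along the axle, x is the rolling direction (either way). The handle stands on a steel plate 46 (x) by 36 (y) mm whose top is 22 mm below this point, a shoulder for fingertips; below it the fork, 34 mm wide.
- roller_foot (a point): lowest point of the roller's wheel, 74 mm straight below the handle's centre; same axes. Wheel 44 mm across, 24 mm wide.
- wheel (a joint): turn of the roller's wheel about its axle (rad), free both ways; 22 mm of rolling per rad
- stand_floor (a point): roller's stand, an open wooden pocket fixed on the bench: centre of its inner floor, 6 mm above the bench. Pocket 52 mm in x, 44 mm in y, walls 8 mm thick, tops 40 mm above the bench. The roller stands in it wheel down on the floor, axle along the stand's y; either way round fits.
- tin: wax tin, bystander, 61 mm across, 18 mm high, loose; origin at its underside
- sander: sanding block, bystander, 93 by 87 by 34 mm, loose; origin at its underside
Mind the look-alikes: they are no part of the job. What is shaped like the part that bears roller_grip but orange or yellow is not meant. Leave any blue or purple look-alike of the part that bears stand_floor alone.

How it is judged:
By the outcome, as a careful person would: the job done as asked, in the order asked, and still so for the second after the job is handed in, with the robot touching nothing.
It also fails if it takes over 72 s, if anything falls off the work surface, if the arm or the gripper's body presses on something with over 40 N, if the wrist force passes 120 N, or if a joint passes its speed limit or range.

ROBOT

A 6-joint arm with a two-finger parallel gripper is mounted at the origin on a cart in front of the work surface, level with it; the furniture and walls round the work are solid. World frame = base frame: x ahead of the robot, y to its left, z up, the work surface at z = 0. Lengths are in m, angles in rad, forces in N, time in s.
With the tool pointing down it reaches from about 0.425 to 1.125 m from the base axis. Payload 14.9 kg.
Tool frame: the origin (TCP) lies at the very end of the fingers, on their centre line; the grasp point (between the pads) lies behind it (manip.grip_point_offset is the x of the grasp point in the tool frame, in m); x points along the fingers, z is the direction in which the jaws open and shut, and the axes are right-handed (so a half turn about x gives the same grasp; the last joint's range is limited). The gripper opens to 91 mm and grips with 3 to 60 N. Pads are 32 mm wide; open, the fingers measure 118 mm over their backs; the gripper's body (76 mm by 178 mm) begins 60 mm behind the grasp point.
Start: joints at [-1.354, 0.379, 1.734, -0, 1.028, -0.033], TCP at [0.173, -0.678, 0.214] pointing down, gripper open.
Joint ranges: [-2.77, 2.77], [-0.74, 2.19], [0, 2.66], [-1.06, 4.2], [0.31, 2.87], [-3.08, 3.08]. Speed limits (rad/s): [1.89, 1.89, 2.39, 3.14, 3.14, 3.14].

INTERFACE

Orientations are given as a rotation vector (axis times angle).
In Python, from rig import manip gives the robot as it stands.
- The arm moves only by the tool servo_tool, never from a script. Its argument "rows" is a list of rows, each an object with "dp": the shift along the world's x, y, z as a fraction of full scale, a list of three; "rot": the turn, a rotation vector about the world's x, y, z as a fraction of full scale, a list of three. A call has 1 to 12 rows; each row shifts and turns the commanded pose from where the row before left it; what a row does not reach is not made up. Full scale, the value 1, is 0.15 m for a shift and 2 rad for a turn. A row lasts 1/12 s, in which the tool goes at most 41.7 mm and 7.16 degrees, less where a joint would pass 70% of its speed; a pose out of reach is approached as far as the arm can. A call with a number of a shift or a turn outside -1 to 1 is refused whole. A call with a gripper value outside its range is refused whole. "grip" is the closure, from -1 (fully open) to 1 (shut), so that 0 is half open, set as the call begins (left out, the last holds). The fingers move at their own pace and stop on an object; the grip force is fixed at half the most. Time passes only in rows, so rows that do not move let the fingers close. It gives the time, the measured TCP pose, the force and the opening at its end, in the units of the state.
- manip.sense(): the state, without advancing time (a new reading comes with each control period).
- manip.camera(name): name is "side" or "top"; returns a dict with "frame" (420x560x3 uint8, red, green, blue), "range_z" (420x560 float32, m along the optical axis (not along the pixel's ray), 0 where there is no reading), "camera_matrix" (3x3 intrinsics, pixels), "R" (3x3) and "t" (3): a world point X has camera coordinates R X + t. Camera axes: x right, y down, z forward; pixel columns grow to the right and rows downward; lengths in m; the calibration is good to about 2 mm. A picture is of the moment at which its call begins.
- manip.sign_off(): hands the job in, once; it reports no verdict.
The state is a dict: "t": time; "q": joint angles; "dq": joint speeds; "joint_efforts": joint torques, N m; "eef_pos": TCP position; "ee_rot": TCP orientation; "ft_force": force on the tool from outside, world axes, zero at the start; "torque": the same for the moment, N m; "grip_width": finger opening in m.
Only numpy, scipy, OpenCV 4.12 (cv2) and the standard library are available. Lean on these libraries where they do the work, as an engineer would, in place of code of your own. Each camera call takes 0.05 s, during which the arm holds its last target. There are 200 camera calls.

## Working session

There is one attempt and no reset: what is moved stays moved. The work goes in short steps, Python scripts to look and compute and a tool call to move; the robot and the scene stay as the last step left them, time stands still between calls to the robot, and variables do not carry over. Pictures are saved under pics/ and viewed, about 8 in all and at most 12, crops included, and the job is handed in when it is done.

Besides the shell and the picture viewer there is one more tool, called after ">>>" in YAML: its name, and indented under it one key for each argument. servo_tool: Moves the arm, as the interface text tells. Shift numbers are shares of 0.15 m and turn numbers shares of 2 rad, none past 1 either way. Its arguments: {"type":"object","properties":{"rows":{"type":"array","items":{"type":"object","properties":{"dp":{"type":"array","items":{"type":"number"}},"rot":{"type":"array","items":{"type":"number"}}}}},"grip":{"type":"number"}},"required":["rows"]}

```bash
mkdir -p pics; ls; cat > h.py <<'E'
import numpy as np, cv2
from rig import manip
def snap(n,save):
    c=manip.camera(n); np.savez('pics/'+save+'.npz',**{k:np.array(v) for k,v in c.items()})
    cv2.imwrite('pics/'+save+'.png',c['frame'][:,:,::-1]); return c
def load(s): return dict(np.load('pics/'+s+'.npz'))
def px(c,u,v,z=None):
    K=np.array(c['camera_matrix']);R=np.array(c['R']);t=np.array(c['t'])
    d=np.linalg.inv(K)@[u,v,1]
    if z is None:
        return R.T@(d*c['range_z'][int(v),int(u)]-t)
    o=-R.T@t; w=R.T@d
    return o+w*(z-o[2])/w[2]
def proj(c,X):
    p=c['camera_matrix']@(c['R']@np.array(X)+c['t']); return p[:2]/p[2]
E
python3 - <<'E'
from h import *
for n in('side','top'):
    c=snap(n,n+'0'); print(n,-np.array(c['R']).T@c['t'])
s=manip.sense(); print(s, manip.grip_point_offset)
a=np.vstack([load('top0')['frame']]);cv2.imwrite('pics/a.png',cv2.resize(a[:,:,::-1],(800,600)))
E
```

```text
pics
side [0.00384624 1.2994063  0.94087539]
top [0.41685938 0.07922806 1.8072695 ]
{'t': 0.1, 'q': array([-1.35430584e+00,  3.79360121e-01,  1.73472638e+00, -1.75248629e-06,
        1.02852033e+00, -3.32643142e-02]), 'dq': array([-0.00035919,  0.00045192, -0.00102533, -0.00011597,  0.00060468,
        0.00046132]), 'joint_efforts': array([ 9.27321926e-04, -7.65047264e+01, -4.35296381e+01,  6.51375437e-02,
        3.98940314e-02, -4.02449496e-05]), 'eef_pos': array([ 0.17295634, -0.67791992,  0.21334908]), 'ee_rot': array([ 1.02392418,  1.31785145, -1.02284436]), 'ft_force': array([-1.17510763, -0.32588382, -0.82174701]), 'torque': array([-0.02897863, -0.00308417, -0.0276405 ]), 'grip_width': 0.09094341222419004} -0.0188
```

View pics/a.png

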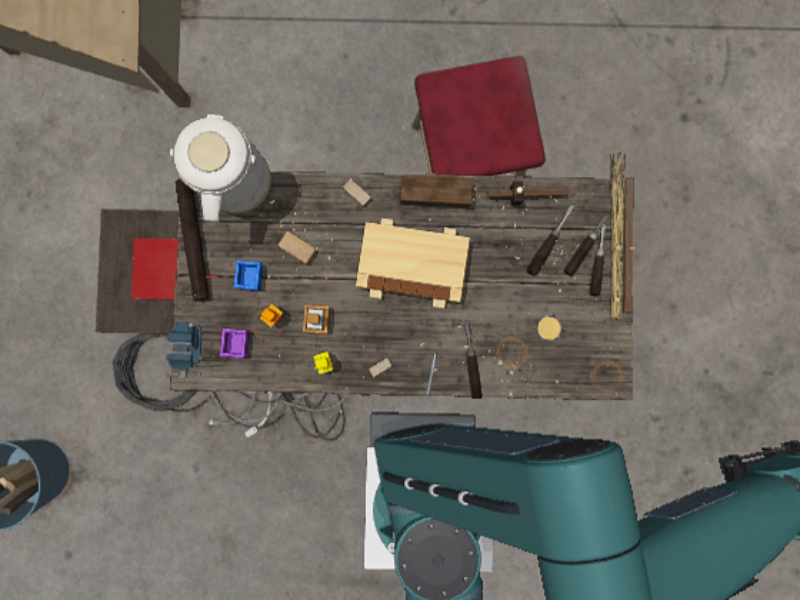

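View pics/side0.png

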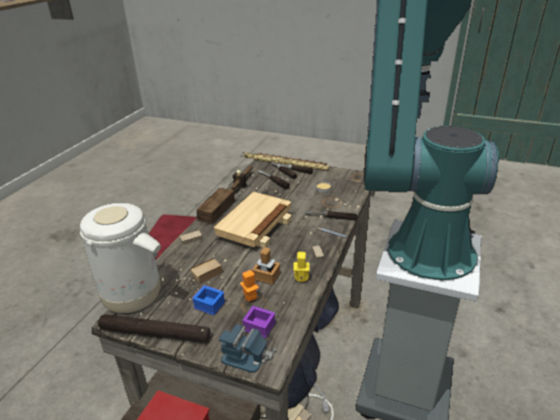

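Candidates (in the 800x600 top view): orange roller (271,316), yellow roller (323,363), and the plain wooden roller standing in the plain wooden stand (316,320). The blue (248,275) and purple (234,343) stands are look-alikes. The panel is at (413,262), with the brown edging along its robot-side edge at about (409,287). I choose the wooden roller and will check it in a close crop.

```bash
python3 - <<'E'
from h import *
c=load('top0')
f=c['frame'][:,:,::-1]
a=cv2.resize(f[200:250,190:250],(780,650)[0:1]+(650,),interpolation=cv2.INTER_CUBIC)[:600]
b=cv2.resize(f[145:225,240:340],(800,640),interpolation=cv2.INTER_CUBIC)[:600]
s=load('side0')['frame'][:,:,::-1]
d=cv2.resize(s[240:290,230:290],(480,400),interpolation=cv2.INTER_CUBIC)
cv2.imwrite('pics/b.png',np.hstack([cv2.resize(f[205:245,200:240],(400,400),interpolation=cv2.INTER_CUBIC),cv2.resize(s[240:290,240:290],(400,400),interpolation=cv2.INTER_CUBIC)]))
cv2.imwrite('pics/c.png',b)
np.set_printoptions(precision=3,suppress=True)
for (u,v) in [(220,223),(290,170),(190,221),(226,254),(384,230),(310,182)]:
    print(u,v,px(c,u,v))
z=c['range_z']
P=np.array([[px(c,u,v)[2] for u in range(206,238)] for v in range(208,240)])
print((P[::2,::2]*1000).astype(int))
E
```

```text
220 223 [0.464 0.285 0.106]
290 170 [0.658 0.05  0.047]
190 221 [0.469 0.389 0.095]
226 254 [0.359 0.263 0.092]
384 230 [ 0.454 -0.292  0.011]
310 182 [ 0.616 -0.021  0.052]
[[   3    0   -4   12   -6    0    0    4    3   -2 1807   -4    2    8
     4   -9]
 [  -3    0    3    0    0   -6    2    0    8   -1    0   -4    2    0
    -7    5]
 [   3   -3   -3   -7   -1   -3   -2   -1    0   -5   -9    3    0   -3
     0    0]
 [  -8   10    3   -7   41   46   41   39   40   38   40   39   20   -6
    -2   -4]
 [  -6    0   -6    0   44   52   57   54    0    1    3   38   15   -1
     4    3]
 [  -1   -1   -2    1   43   54   53   60   49   62    0   39   22   -7
     1   -3]
 [   1    0   -4    3   41   95  108  105  105   52    2   40    8   -4
     7    0]
 [  -2   13    7    2   37  100  100  109  107   65   30   39    2    2
     4    0]
 [  -1    5   -2   44   93  101  106  100  100   57   30   38    2    2
    -4    3]
 [  -8    4    9   40   41   58   65   61   75   64    3   43   -4    0
    -3  -15]
 [   3    1   -4   34   36   55   58   59   62   56    6   41   -2    0
    -4   -6]
 [ -12   -2    4   31   40   40   41    6    7   14    6   38    0    0
     4   -1]
 [ -12    1    1   -4   39   40   41   33   47   37   35   43    0   -2
     1   -2]
 [  -2    2    2   -7    1   -2    8    7    4    2   -1   -4   -2    5
     1    1]
 [  -5   -4   -3   -1    1    2   -3    0   -4   -2    0    8    5   -4
     4   -2]
 [  -1    1    0    3    1   -2    2   -3   -3   -1   -6    0   -9    2
     4   -4]]
```

View pics/b.png

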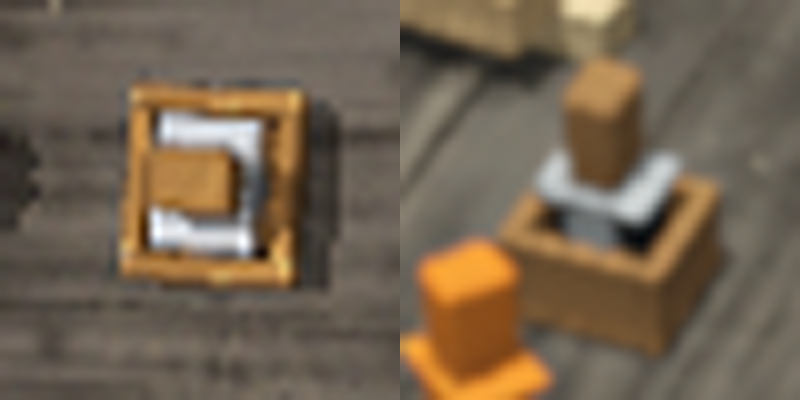

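View pics/c.png

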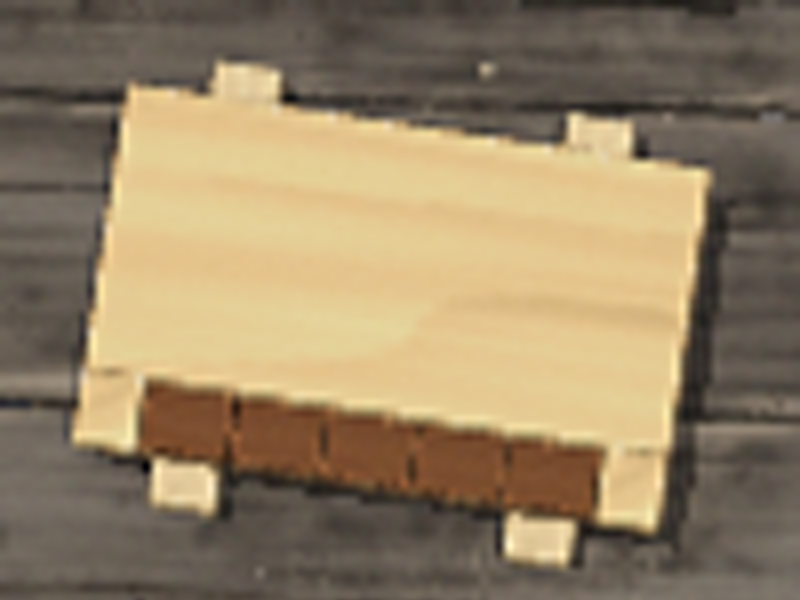

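The crop confirms the unpainted wooden roller in the plain wooden stand, with handle top at about (219.5,223.1) in the original top image. The panel shows five brown slips, from c.png (140,420) to (603,485). Next I turn these into positions.

```bash
python3 - <<'E'
from h import *
from scipy.spatial.transform import Rotation as Ro
np.set_printoptions(precision=4,suppress=True)
c=load('top0'); m=lambda U,V,k,u0,v0:((U+.5)/k-.5+u0,(V+.5)/k-.5+v0)
print('handle',px(c,*m(195,181,10,200,205),z=.102))
S=np.array([px(c,*m(U,V,10,200,205),z=.04) for U,V in[(133,87),(307,92),(294,286),(120,275)]])
print('stand',S[:,:2],S.mean(0)); 
for i in range(4): d=S[(i+1)%4]-S[i]; print(np.linalg.norm(d),np.degrees(np.arctan2(d[1],d[0])))
# panel plane by depth
for n in('top0',):
    P=[px(c,u,v) for u in range(256,326) for v in range(160,190)]
    P=np.array([p for p in P if .03<p[2]<.08])
    poly=np.array([px(c,*m(U,V,8,240,145),z=.05)[:2] for U,V in[(140,100),(700,180),(660,430),(110,360)]],np.float32)
    P=np.array([p for p in P if cv2.pointPolygonTest(poly,(float(p[0]),float(p[1])),False)>0])
    A=np.c_[P[:,:2],np.ones(len(P))]; co=np.linalg.lstsq(A,P[:,2],rcond=None)[0]; r=P[:,2]-A@co; print(n,co,r.std(),len(P),P.mean(0))
C=np.array([px(c,*m(U,V,8,240,145),z=.053) for U,V in[(128,86),(711,172),(657,528),(73,442)]])
print('panel corners',C[:,:2],C.mean(0))
for i in range(4): d=C[(i+1)%4]-C[i]; print(np.linalg.norm(d),np.degrees(np.arctan2(d[1],d[0])))
E=np.array([px(c,*m(U,V,8,240,145),z=.055) for U,V in[(147,382),(603,450),(597,513),(138,453)]])
print('edging',E,E.mean(0),)
R=Ro.from_rotvec(manip.sense()['ee_rot']).as_matrix(); print(R)
# side camera check
s=load('side0'); m2=lambda U,V:m(U-400,V,8,240,240)
print('side handle',px(s,*m2(602,75),z=.102))
print([px(s,*m2(U,V),z=.04) for U,V in[(498,238),(660,262),(722,182)]])
E
```

```text
handle [0.4651 0.2886 0.102 ]
stand [[0.4996 0.3191]
 [0.4991 0.2575]
 [0.4306 0.2603]
 [0.4331 0.3218]] [0.4656 0.2897 0.04  ]
0.06157150773624856 -90.42603574991233
0.06862397903868066 177.6986242651275
0.06155496887670721 87.62156624193975
0.06652626638305224 -2.3154861027968336
top0 [-0.0023 -0.0181  0.0592] 0.004390137631904426 1908 [0.6369 0.0539 0.0568]
panel corners [[ 0.7068  0.1724]
 [ 0.674  -0.0853]
 [ 0.5165 -0.0641]
 [ 0.5489  0.1928]] [0.6116 0.0539 0.053 ]
0.259720595164004 -97.26256232939832
0.1588928919909941 172.3574271898261
0.25891215121182437 82.81993623800274
0.15926238599358472 -7.350748393403043
edging [[ 0.5758  0.1608  0.055 ]
 [ 0.5501 -0.0397  0.055 ]
 [ 0.5224 -0.0376  0.055 ]
 [ 0.5445  0.164   0.055 ]] [0.5482 0.0619 0.055 ]
[[-0.0002  0.969   0.2472]
 [ 0.001   0.2472 -0.969 ]
 [-1.      0.     -0.001 ]]
side handle [0.4687 0.2889 0.102 ]
[array([0.5006, 0.3219, 0.04  ]), array([0.4371, 0.3143, 0.04  ]), array([0.4325, 0.2619, 0.04  ])]
```

>>> servo_tool:
  rows:
    - {"dp": [0.2, 0.2, 0.02], "rot": [0, 0, 0.027]}
    - {"dp": [0.2, 0.2, 0.02], "rot": [0, 0, 0.027]}
    - {"dp": [0.2, 0.2, 0.02], "rot": [0, 0, 0.027]}
    - {"dp": [0.2, 0.2, 0.02], "rot": [0, 0, 0.027]}
    - {"dp": [0.2, 0.2, 0.02], "rot": [0, 0, 0.027]}
    - {"dp": [0.2, 0.2, 0.02], "rot": [0, 0, 0.027]}
    - {"dp": [0.2, 0.2, 0.02], "rot": [0, 0, 0.027]}
    - {"dp": [0.2, 0.2, 0.02], "rot": [0, 0, 0.027]}
    - {"dp": [0.2, 0.2, 0.02], "rot": [0, 0, 0.027]}
    - {"dp": [0.2, 0.2, 0.02], "rot": [0, 0, 0.027]}
    - {"dp": [0.2, 0.2, 0.02], "rot": [0, 0, 0.027]}
    - {"dp": [0.2, 0.2, 0.02], "rot": [0, 0, 0.027]}
  grip: -1

```text
t: 1.1
eef_pos: [0.5267, -0.3237, 0.2492]
ee_rot: [0.525, 1.507, -0.525]
ft_force: [0.2, -0.4, -0.4]
grip_width: 0.0912
```

>>> servo_tool:
  rows:
    - {"dp": [-0.0255, 0.25, 0], "rot": [0, 0, 0.02]}
    - {"dp": [-0.0255, 0.25, 0], "rot": [0, 0, 0.02]}
    - {"dp": [-0.0255, 0.25, 0], "rot": [0, 0, 0.02]}
    - {"dp": [-0.0255, 0.25, 0], "rot": [0, 0, 0.02]}
    - {"dp": [-0.0255, 0.25, 0], "rot": [0, 0, 0.02]}
    - {"dp": [-0.0255, 0.25, 0], "rot": [0, 0, 0.02]}
    - {"dp": [-0.0255, 0.25, 0], "rot": [0, 0, 0.02]}
    - {"dp": [-0.0255, 0.25, 0], "rot": [0, 0, 0.02]}
    - {"dp": [-0.0255, 0.25, 0], "rot": [0, 0, 0.02]}
    - {"dp": [-0.0255, 0.25, 0], "rot": [0, 0, 0.02]}
    - {"dp": [-0.0255, 0.25, 0], "rot": [0, 0, 0.02]}
    - {"dp": [-0.0255, 0.25, 0], "rot": [0, 0, 0.02]}

```text
t: 2.1
eef_pos: [0.4791, 0.1261, 0.2492]
ee_rot: [0.15, 1.566, -0.15]
ft_force: [1.2, -0.0, 0.2]
grip_width: 0.0912
```

>>> servo_tool:
  rows:
    - {"dp": [-0.0255, 0.25, -0.1], "rot": [0, 0, 0.02]}
    - {"dp": [-0.0255, 0.25, -0.1], "rot": [0, 0, 0.02]}
    - {"dp": [-0.0255, 0.25, -0.1], "rot": [0, 0, 0.02]}
    - {"dp": [-0.0255, 0.25, -0.1], "rot": [0, 0, 0.02]}
    - {"dp": [0, 0, 0]}
    - {"dp": [0, 0, 0]}
    - {"dp": [0, 0, 0]}

```text
schema error: expected keys dp, rot
```

```bash
python3 - <<'E'
from h import *
from scipy.spatial.transform import Rotation as Ro
np.set_printoptions(precision=4,suppress=True)
s=manip.sense();R=Ro.from_rotvec(s['ee_rot']).as_matrix();print(s['eef_pos'],R,np.degrees(np.arctan2(R[1,2],R[0,2])),s['ft_force'],s['q'])
E
```

```text
[0.4791 0.1261 0.2492] [[ 0.0001  0.1899  0.9818]
 [ 0.      0.9818 -0.1899]
 [-1.      0.      0.    ]] -10.948875362345627 [ 1.1503 -0.0105  0.1784] [0.2104 0.003  2.1178 0.     1.0208 0.4015]
```

>>> servo_tool:
  rows:
    - {"dp": [-0.018, 0.217, -0.107], "rot": [0, 0, 0.0157]}
    - {"dp": [-0.018, 0.217, -0.107], "rot": [0, 0, 0.0157]}
    - {"dp": [-0.018, 0.217, -0.107], "rot": [0, 0, 0.0157]}
    - {"dp": [-0.018, 0.217, -0.107], "rot": [0, 0, 0.0157]}
    - {"dp": [-0.018, 0.217, -0.107], "rot": [0, 0, 0.0157]}
    - {"dp": [0, 0, 0], "rot": [0, 0, 0]}
    - {"dp": [0, 0, 0], "rot": [0, 0, 0]}

```text
t: 2.68
eef_pos: [0.4654, 0.2879, 0.1678]
ee_rot: [0.026, 1.573, -0.027]
ft_force: [-0.7, -0.2, 0.4]
grip_width: 0.0915
```

```bash
python3 - <<'E'
from h import *
c=snap('side','s1'); print(manip.sense()['eef_pos'],proj(c,[.466,.289,.102]))
cv2.imwrite('pics/s1c.png',cv2.resize(c['frame'][180:300,180:340,::-1],(800,600),interpolation=cv2.INTER_CUBIC))
E
```

```text
[0.46590394 0.28715808 0.16857395] [265.62037217 249.13827034]
```

View pics/s1c.png

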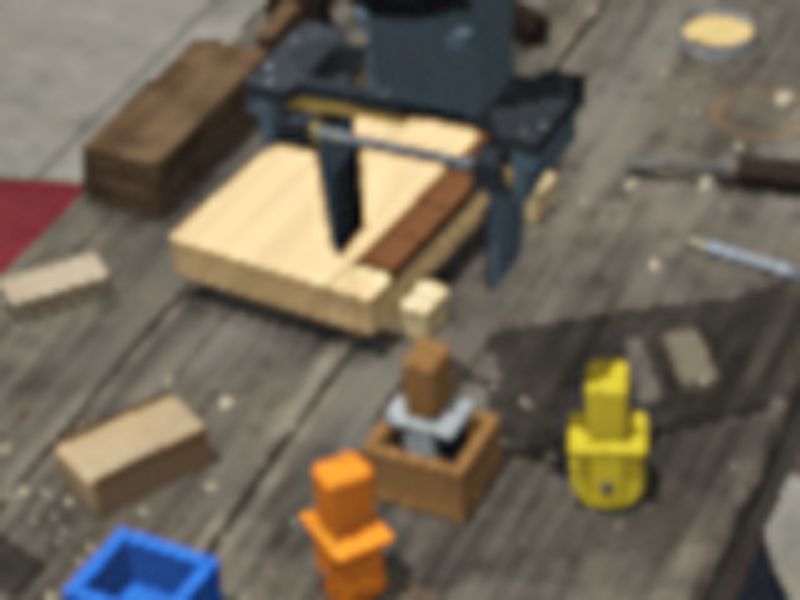

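>>> servo_tool:
  rows:
    - {"dp": [0, 0.01, -0.143], "rot": [0, 0, 0]}
    - {"dp": [0, 0, -0.143], "rot": [0, 0, 0]}
    - {"dp": [0, 0, -0.143], "rot": [0, 0, 0]}
    - {"dp": [0, 0, -0.143], "rot": [0, 0, 0]}
    - {"dp": [0, 0, -0.143], "rot": [0, 0, 0]}
    - {"dp": [0, 0, 0], "rot": [0, 0, 0]}
    - {"dp": [0, 0, 0], "rot": [0, 0, 0]}

```text
t: 3.32
eef_pos: [0.4663, 0.2876, 0.0619]
ee_rot: [0.029, 1.572, -0.03]
ft_force: [0.2, 0.7, 0.3]
grip_width: 0.0911
```

>>> servo_tool:
  rows:
    - {"dp": [0, 0, 0], "rot": [0, 0, 0]}
    - {"dp": [0, 0, 0], "rot": [0, 0, 0]}
    - {"dp": [0, 0, 0], "rot": [0, 0, 0]}
    - {"dp": [0, 0, 0], "rot": [0, 0, 0]}
    - {"dp": [0, 0, 0], "rot": [0, 0, 0]}
    - {"dp": [0, 0, 0], "rot": [0, 0, 0]}
    - {"dp": [0, 0, 0], "rot": [0, 0, 0]}
    - {"dp": [0, 0, 0], "rot": [0, 0, 0]}
    - {"dp": [0, 0, 0], "rot": [0, 0, 0]}
    - {"dp": [0, 0, 0], "rot": [0, 0, 0]}
  grip: 1

```text
t: 4.15
eef_pos: [0.4662, 0.2886, 0.0616]
ee_rot: [0.028, 1.571, -0.028]
ft_force: [-0.1, -0.5, -0.2]
grip_width: 0.0276
```

```bash
python3 - <<'E'
from h import *
from scipy.spatial.transform import Rotation as Ro
np.set_printoptions(precision=4,suppress=True)
s=manip.sense();R=Ro.from_rotvec(s['ee_rot']).as_matrix();print(s['eef_pos'],R,np.degrees(np.arctan2(R[1,2],R[0,2])),s['ft_force'],s['torque'],s['grip_width'])
E
```

```text
[0.4662 0.2886 0.0616] [[-0.0001  0.036   0.9994]
 [-0.0001  0.9994 -0.036 ]
 [-1.     -0.0001 -0.0001]] -2.0607781813343933 [-0.1459 -0.4537 -0.2168] [-0.0679 -0.056  -0.0178] 0.02755046529065972
```

>>> servo_tool:
  rows:
    - {"dp": [0, 0, 0], "rot": [0, 0, 0]}
    - {"dp": [0, 0, 0], "rot": [0, 0, 0]}
    - {"dp": [0, 0, 0], "rot": [0, 0, 0]}
    - {"dp": [0, 0, 0], "rot": [0, 0, 0]}

```text
t: 4.48
eef_pos: [0.4663, 0.2886, 0.0617]
ee_rot: [0.028, 1.571, -0.028]
ft_force: [-0.5, 0.1, -0.9]
grip_width: 0.0235
```

>>> servo_tool:
  rows:
    - {"dp": [0, 0, 0], "rot": [0, 0, 0]}
    - {"dp": [0, 0, 0], "rot": [0, 0, 0]}
    - {"dp": [0, 0, -0.01], "rot": [0, 0, 0]}
    - {"dp": [0, 0, -0.01], "rot": [0, 0, 0]}
    - {"dp": [0, 0, 0], "rot": [0, 0, 0]}
  grip: 0.25

```text
t: 4.9
eef_pos: [0.4662, 0.2885, 0.0584]
ee_rot: [0.028, 1.571, -0.028]
ft_force: [0.5, -0.6, 0.3]
grip_width: 0.034
```

>>> servo_tool:
  rows:
    - {"dp": [0, 0, 0], "rot": [0, 0, 0]}
    - {"dp": [0, 0, 0], "rot": [0, 0, 0]}
    - {"dp": [0, 0, 0], "rot": [0, 0, 0]}
    - {"dp": [0, 0, 0], "rot": [0, 0, 0]}
    - {"dp": [0, 0, 0], "rot": [0, 0, 0]}
    - {"dp": [0, 0, 0], "rot": [0, 0, 0]}
  grip: 1

```text
t: 5.4
eef_pos: [0.4663, 0.2886, 0.0587]
ee_rot: [0.028, 1.571, -0.028]
ft_force: [-0.3, 1.0, -1.3]
grip_width: 0.0239
```

>>> servo_tool:
  rows:
    - {"dp": [0, 0, 0.1], "rot": [0, 0, 0]}
    - {"dp": [0, 0, 0.2], "rot": [0, 0, 0]}
    - {"dp": [0, 0, 0.2], "rot": [0, 0, 0]}
    - {"dp": [0, 0, 0.2], "rot": [0, 0, 0]}
    - {"dp": [0, 0, 0.2], "rot": [0, 0, 0]}
    - {"dp": [0, 0, 0.04], "rot": [0, 0, 0]}
    - {"dp": [0, 0, 0], "rot": [0, 0, 0]}
    - {"dp": [0, 0, 0], "rot": [0, 0, 0]}

```text
t: 6.07
eef_pos: [0.4659, 0.2884, 0.1988]
ee_rot: [0.028, 1.571, -0.029]
ft_force: [-0.3, 0.1, -3.1]
grip_width: 0.0241
```

>>> servo_tool:
  rows:
    - {"dp": [0.053, -0.063, 0], "rot": [0, 0, 0.057]}
    - {"dp": [0.053, -0.063, 0], "rot": [0, 0, 0.057]}
    - {"dp": [0.053, -0.063, 0], "rot": [0, 0, 0.057]}
    - {"dp": [0.053, -0.063, 0], "rot": [0, 0, 0.057]}
    - {"dp": [0.053, -0.063, 0], "rot": [0, 0, 0.057]}
    - {"dp": [0.053, -0.063, 0], "rot": [0, 0, 0.057]}
    - {"dp": [0.053, -0.063, 0], "rot": [0, 0, 0.057]}
    - {"dp": [0.053, -0.063, 0], "rot": [0, 0, 0.057]}
    - {"dp": [0.053, -0.063, 0], "rot": [0, 0, 0.057]}
    - {"dp": [0.053, -0.063, 0], "rot": [0, 0, 0.057]}
    - {"dp": [0.053, -0.063, 0], "rot": [0, 0, 0.057]}
    - {"dp": [0.053, -0.063, 0], "rot": [0, 0, 0.057]}

```text
t: 7.07
eef_pos: [0.5609, 0.1744, 0.197]
ee_rot: [-1.035, 1.314, 1.038]
ft_force: [1.0, 0.7, -2.3]
grip_width: 0.024
```

>>> servo_tool:
  rows:
    - {"dp": [0, 0, 0], "rot": [0, 0, 0.055]}
    - {"dp": [0, 0, 0], "rot": [0, 0, 0]}
    - {"dp": [0, 0, 0], "rot": [0, 0, 0]}

```text
t: 7.32
eef_pos: [0.5608, 0.175, 0.1977]
ee_rot: [-1.11, 1.272, 1.113]
ft_force: [0.1, -0.0, -2.8]
grip_width: 0.0241
```

```bash
cat > st.py <<'E'
from h import *
from scipy.spatial.transform import Rotation as Ro
np.set_printoptions(precision=4,suppress=True)
s=manip.sense();R=Ro.from_rotvec(s['ee_rot']).as_matrix();print(s['t'],s['eef_pos'],'down',R[:,0],'yaw',np.degrees(np.arctan2(R[1,2],R[0,2])),s['ft_force'],s['torque'],s['grip_width'])
E
python3 - <<'E'
from st import *
c=snap('side','s2');t=snap('top','t2')
a=cv2.resize(c['frame'][170:280,180:330,::-1],(800,587),interpolation=cv2.INTER_CUBIC)
cv2.imwrite('pics/s2c.png',a)
E
```

```text
7.3167 [0.5608 0.175  0.1977] down [-0.0028 -0.0007 -1.    ] yaw 82.41077756297923 [ 0.126  -0.0053 -2.8335] [ 0.0778 -0.1573 -0.0311] 0.02405926107940501
```

View pics/s2c.png

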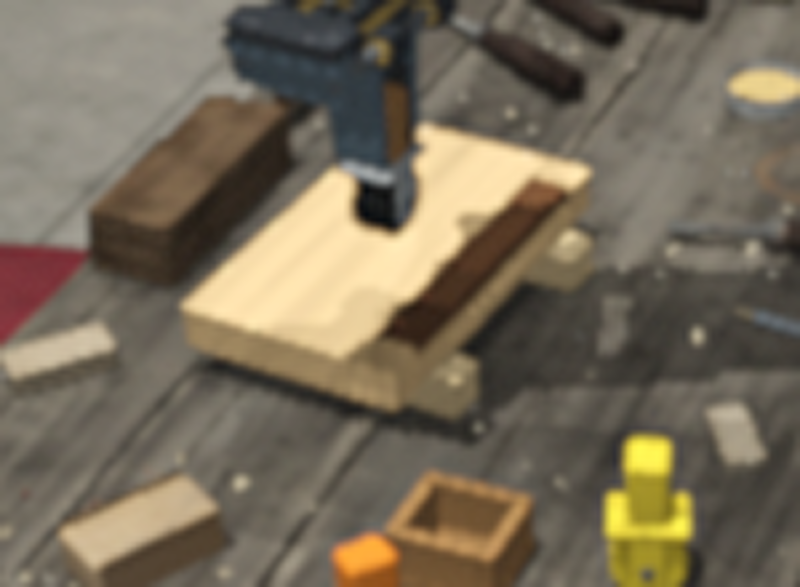

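>>> servo_tool:
  rows:
    - {"dp": [0.01, 0, -0.135], "rot": [0, 0, 0]}
    - {"dp": [0, 0, -0.135], "rot": [0, 0, 0]}
    - {"dp": [0, 0, -0.135], "rot": [0, 0, 0]}
    - {"dp": [0, 0, -0.135], "rot": [0, 0, 0]}
    - {"dp": [0, 0, 0], "rot": [0, 0, 0]}
    - {"dp": [0, 0, 0], "rot": [0, 0, 0]}

```text
t: 7.92
eef_pos: [0.5624, 0.1753, 0.118]
ee_rot: [-1.112, 1.27, 1.114]
ft_force: [0.4, 0.4, -1.4]
grip_width: 0.0237
```

>>> servo_tool:
  rows:
    - {"dp": [0, 0, -0.01], "rot": [0, 0, 0]}
    - {"dp": [0, 0, -0.01], "rot": [0, 0, 0]}
    - {"dp": [0, 0, -0.01], "rot": [0, 0, 0]}
    - {"dp": [0, 0, 0], "rot": [0, 0, 0]}

```text
t: 8.25
eef_pos: [0.5634, 0.1753, 0.1147]
ee_rot: [-1.114, 1.267, 1.113]
ft_force: [0.6, 0.1, -3.1]
grip_width: 0.0237
```

>>> servo_tool:
  rows:
    - {"dp": [0, 0, -0.01], "rot": [0, 0, 0]}
    - {"dp": [0, 0, -0.01], "rot": [0, 0, 0]}
    - {"dp": [0, 0, 0], "rot": [0, 0, 0]}

```text
t: 8.5
eef_pos: [0.5631, 0.1752, 0.111]
ee_rot: [-1.114, 1.268, 1.114]
ft_force: [-0.7, 0.1, -1.2]
grip_width: 0.0241
```

>>> servo_tool:
  rows:
    - {"dp": [0, 0, -0.007], "rot": [0, 0, 0]}
    - {"dp": [0, 0, 0], "rot": [0, 0, 0]}
    - {"dp": [0, 0, 0], "rot": [0, 0, 0]}

```text
t: 8.75
eef_pos: [0.5632, 0.1752, 0.1101]
ee_rot: [-1.114, 1.267, 1.114]
ft_force: [1.1, 0.0, -1.6]
grip_width: 0.0238
```

>>> servo_tool:
  rows:
    - {"dp": [0, 0, -0.007], "rot": [0, 0, 0]}
    - {"dp": [0, 0, 0], "rot": [0, 0, 0]}
    - {"dp": [0, 0, 0], "rot": [0, 0, 0]}

```text
t: 9.0
eef_pos: [0.5632, 0.1752, 0.109]
ee_rot: [-1.114, 1.267, 1.114]
ft_force: [-0.5, -0.2, -2.6]
grip_width: 0.024
```

>>> servo_tool:
  rows:
    - {"dp": [0, 0, -0.007], "rot": [0, 0, 0]}
    - {"dp": [0, 0, 0], "rot": [0, 0, 0]}
    - {"dp": [0, 0, 0], "rot": [0, 0, 0]}

```text
t: 9.25
eef_pos: [0.5632, 0.1752, 0.108]
ee_rot: [-1.114, 1.267, 1.114]
ft_force: [0.4, 0.1, -1.5]
grip_width: 0.0237
```

>>> servo_tool:
  rows:
    - {"dp": [0, 0, -0.007], "rot": [0, 0, 0]}
    - {"dp": [0, 0, 0], "rot": [0, 0, 0]}
    - {"dp": [0, 0, 0], "rot": [0, 0, 0]}

```text
t: 9.5
eef_pos: [0.5633, 0.1753, 0.107]
ee_rot: [-1.114, 1.267, 1.114]
ft_force: [0.7, -0.0, -1.9]
grip_width: 0.0237
```

>>> servo_tool:
  rows:
    - {"dp": [0, 0, -0.007], "rot": [0, 0, 0]}
    - {"dp": [0, 0, 0], "rot": [0, 0, 0]}
    - {"dp": [0, 0, 0], "rot": [0, 0, 0]}

```text
t: 9.75
eef_pos: [0.5636, 0.1755, 0.1068]
ee_rot: [-1.114, 1.267, 1.114]
ft_force: [-3.8, 0.9, 10.4]
grip_width: 0.0242
```

>>> servo_tool:
  rows:
    - {"dp": [0, 0, -0.005], "rot": [0, 0, 0]}
    - {"dp": [0, 0, 0], "rot": [0, 0, 0]}
    - {"dp": [0, 0, 0], "rot": [0, 0, 0]}

```text
t: 10.0
eef_pos: [0.564, 0.1756, 0.1066]
ee_rot: [-1.114, 1.266, 1.113]
ft_force: [-5.5, 0.9, 18.3]
grip_width: 0.0237
```

>>> servo_tool:
  rows:
    - {"dp": [0, 0, -0.005], "rot": [0, 0, 0]}
    - {"dp": [0, 0, 0], "rot": [0, 0, 0]}
    - {"dp": [0, 0, 0], "rot": [0, 0, 0]}

```text
t: 10.25
eef_pos: [0.5645, 0.1758, 0.1064]
ee_rot: [-1.114, 1.265, 1.113]
ft_force: [-5.5, 1.3, 22.8]
grip_width: 0.0237
```

>>> servo_tool:
  rows:
    - {"dp": [-0.01, 0, 0.004], "rot": [0, 0, 0]}
    - {"dp": [0, 0, 0], "rot": [0, 0, 0]}
    - {"dp": [-0.0017, -0.0132, 0.00024], "rot": [0, 0, 0]}
    - {"dp": [-0.0017, -0.0132, 0.00024], "rot": [0, 0, 0]}
    - {"dp": [-0.0017, -0.0132, 0.00024], "rot": [0, 0, 0]}

```text
t: 10.67
eef_pos: [0.5626, 0.1701, 0.1067]
ee_rot: [-1.114, 1.264, 1.112]
ft_force: [-0.5, 3.7, 12.4]
grip_width: 0.0236
```

>>> servo_tool:
  rows:
    - {"dp": [-0.0017, -0.0132, 0.00024], "rot": [0, 0, 0]}
    - {"dp": [-0.0017, -0.0132, 0.00024], "rot": [0, 0, 0]}
    - {"dp": [-0.0017, -0.0132, 0.00024], "rot": [0, 0, 0]}
    - {"dp": [-0.0017, -0.0132, 0.00024], "rot": [0, 0, 0]}

```text
t: 11.0
eef_pos: [0.5615, 0.1617, 0.1067]
ee_rot: [-1.115, 1.264, 1.112]
ft_force: [1.5, 1.0, 11.3]
grip_width: 0.0242
```

>>> servo_tool:
  rows:
    - {"dp": [-0.0017, -0.0132, 0.00024], "rot": [0, 0, 0]}
    - {"dp": [-0.0017, -0.0132, 0.00024], "rot": [0, 0, 0]}
    - {"dp": [-0.0017, -0.0132, 0.00024], "rot": [0, 0, 0]}
    - {"dp": [-0.0017, -0.0132, 0.00024], "rot": [0, 0, 0]}

```text
t: 11.33
eef_pos: [0.5606, 0.1538, 0.1069]
ee_rot: [-1.115, 1.264, 1.112]
ft_force: [0.2, 0.9, 11.6]
grip_width: 0.0238
```

>>> servo_tool:
  rows:
    - {"dp": [-0.0017, -0.0132, -0.001], "rot": [0, 0, 0]}
    - {"dp": [-0.0017, -0.0132, 0.00024], "rot": [0, 0, 0]}
    - {"dp": [-0.0017, -0.0132, 0.00024], "rot": [0, 0, 0]}
    - {"dp": [-0.0017, -0.0132, 0.00024], "rot": [0, 0, 0]}
    - {"dp": [-0.0017, -0.0132, 0.00024], "rot": [0, 0, 0]}
    - {"dp": [-0.0017, -0.0132, 0.00024], "rot": [0, 0, 0]}
    - {"dp": [-0.0017, -0.0132, 0.00024], "rot": [0, 0, 0]}
    - {"dp": [-0.0017, -0.0132, 0.00024], "rot": [0, 0, 0]}

```text
t: 12.0
eef_pos: [0.5586, 0.138, 0.1072]
ee_rot: [-1.115, 1.264, 1.112]
ft_force: [0.5, 1.3, 14.4]
grip_width: 0.0241
```

>>> servo_tool:
  rows:
    - {"dp": [-0.0017, -0.0132, 0.00024], "rot": [0, 0, 0]}
    - {"dp": [-0.0017, -0.0132, 0.00024], "rot": [0, 0, 0]}
    - {"dp": [-0.0017, -0.0132, 0.00024], "rot": [0, 0, 0]}
    - {"dp": [-0.0017, -0.0132, 0.00024], "rot": [0, 0, 0]}
    - {"dp": [-0.0017, -0.0132, 0.00024], "rot": [0, 0, 0]}
    - {"dp": [-0.0017, -0.0132, 0.00024], "rot": [0, 0, 0]}
    - {"dp": [-0.0017, -0.0132, 0.00024], "rot": [0, 0, 0]}
    - {"dp": [-0.0017, -0.0132, 0.00024], "rot": [0, 0, 0]}

```text
t: 12.67
eef_pos: [0.5566, 0.1221, 0.1074]
ee_rot: [-1.115, 1.264, 1.112]
ft_force: [0.6, 1.1, 12.4]
grip_width: 0.0239
```

>>> servo_tool:
  rows:
    - {"dp": [-0.002, -0.0132, 0.0002], "rot": [0, 0, 0]}
    - {"dp": [-0.002, -0.0132, 0.0002], "rot": [0, 0, 0]}
    - {"dp": [-0.002, -0.0132, 0.0002], "rot": [0, 0, 0]}
    - {"dp": [-0.002, -0.0132, 0.0002], "rot": [0, 0, 0]}
    - {"dp": [-0.002, -0.0132, 0.0002], "rot": [0, 0, 0]}
    - {"dp": [-0.002, -0.0132, 0.0002], "rot": [0, 0, 0]}
    - {"dp": [-0.002, -0.0132, 0.0002], "rot": [0, 0, 0]}
    - {"dp": [-0.002, -0.0132, 0.0002], "rot": [0, 0, 0]}

```text
t: 13.33
eef_pos: [0.5545, 0.1062, 0.1078]
ee_rot: [-1.115, 1.264, 1.111]
ft_force: [1.3, 0.6, 13.7]
grip_width: 0.0238
```

>>> servo_tool:
  rows:
    - {"dp": [-0.002, -0.0132, 0.0002], "rot": [0, 0, 0]}
    - {"dp": [-0.002, -0.0132, 0.0002], "rot": [0, 0, 0]}
    - {"dp": [-0.002, -0.0132, 0.0002], "rot": [0, 0, 0]}
    - {"dp": [-0.002, -0.0132, 0.0002], "rot": [0, 0, 0]}
    - {"dp": [-0.002, -0.0132, 0.0002], "rot": [0, 0, 0]}
    - {"dp": [-0.002, -0.0132, 0.0002], "rot": [0, 0, 0]}
    - {"dp": [-0.002, -0.0132, 0.0002], "rot": [0, 0, 0]}
    - {"dp": [-0.002, -0.0132, 0.0002], "rot": [0, 0, 0]}

```text
t: 14.0
eef_pos: [0.5524, 0.0906, 0.1081]
ee_rot: [-1.115, 1.263, 1.111]
ft_force: [3.1, 3.4, 13.1]
grip_width: 0.024
```

>>> servo_tool:
  rows:
    - {"dp": [-0.0017, -0.0132, 0.0002], "rot": [0, 0, 0]}
    - {"dp": [-0.0017, -0.0132, 0.0002], "rot": [0, 0, 0]}
    - {"dp": [-0.0017, -0.0132, 0.0002], "rot": [0, 0, 0]}
    - {"dp": [-0.0017, -0.0132, 0.0002], "rot": [0, 0, 0]}
    - {"dp": [-0.0017, -0.0132, 0.0002], "rot": [0, 0, 0]}
    - {"dp": [-0.0017, -0.0132, 0.0002], "rot": [0, 0, 0]}
    - {"dp": [-0.0017, -0.0132, 0.0002], "rot": [0, 0, 0]}
    - {"dp": [-0.0017, -0.0132, 0.0002], "rot": [0, 0, 0]}
    - {"dp": [-0.0017, -0.0132, 0.0002], "rot": [0, 0, 0]}
    - {"dp": [-0.0017, -0.0132, 0.0002], "rot": [0, 0, 0]}

```text
t: 14.83
eef_pos: [0.5497, 0.0704, 0.1084]
ee_rot: [-1.115, 1.263, 1.111]
ft_force: [2.5, 1.2, 14.8]
grip_width: 0.0242
```

>>> servo_tool:
  rows:
    - {"dp": [-0.0017, -0.0132, 0.0002], "rot": [0, 0, 0]}
    - {"dp": [-0.0017, -0.0132, 0.0002], "rot": [0, 0, 0]}
    - {"dp": [-0.0017, -0.0132, 0.0002], "rot": [0, 0, 0]}
    - {"dp": [-0.0017, -0.0132, 0.0002], "rot": [0, 0, 0]}
    - {"dp": [-0.0017, -0.0132, 0.0002], "rot": [0, 0, 0]}
    - {"dp": [-0.0017, -0.0132, 0.0002], "rot": [0, 0, 0]}
    - {"dp": [-0.0017, -0.0132, 0.0002], "rot": [0, 0, 0]}
    - {"dp": [-0.0017, -0.0132, 0.0002], "rot": [0, 0, 0]}
    - {"dp": [-0.0017, -0.0132, 0.0002], "rot": [0, 0, 0]}
    - {"dp": [-0.0017, -0.0132, 0.0002], "rot": [0, 0, 0]}

```text
t: 15.67
eef_pos: [0.5473, 0.0509, 0.1088]
ee_rot: [-1.115, 1.263, 1.111]
ft_force: [1.3, 4.9, 17.1]
grip_width: 0.0241
```

>>> servo_tool:
  rows:
    - {"dp": [-0.0017, -0.0132, 0.0005], "rot": [0, 0, 0]}
    - {"dp": [-0.0017, -0.0132, 0.0005], "rot": [0, 0, 0]}
    - {"dp": [-0.0017, -0.0132, 0.0003], "rot": [0, 0, 0]}
    - {"dp": [-0.0017, -0.0132, 0.0003], "rot": [0, 0, 0]}
    - {"dp": [-0.0017, -0.0132, 0.0003], "rot": [0, 0, 0]}
    - {"dp": [-0.0017, -0.0132, 0.0003], "rot": [0, 0, 0]}
    - {"dp": [-0.0017, -0.0132, 0.0003], "rot": [0, 0, 0]}
    - {"dp": [-0.0017, -0.0132, 0.0003], "rot": [0, 0, 0]}
    - {"dp": [-0.0017, -0.0132, 0.0003], "rot": [0, 0, 0]}
    - {"dp": [-0.0017, -0.0132, 0.0003], "rot": [0, 0, 0]}

```text
t: 16.5
eef_pos: [0.5446, 0.0307, 0.1092]
ee_rot: [-1.116, 1.264, 1.111]
ft_force: [1.5, 1.5, 14.2]
grip_width: 0.0242
```

>>> servo_tool:
  rows:
    - {"dp": [-0.0017, -0.0132, 0.00025], "rot": [0, 0, 0]}
    - {"dp": [-0.0017, -0.0132, 0.00025], "rot": [0, 0, 0]}
    - {"dp": [-0.0017, -0.0132, 0.00025], "rot": [0, 0, 0]}
    - {"dp": [-0.0017, -0.0132, 0.00025], "rot": [0, 0, 0]}
    - {"dp": [-0.0017, -0.0132, 0.00025], "rot": [0, 0, 0]}
    - {"dp": [-0.0017, -0.0132, 0.00025], "rot": [0, 0, 0]}
    - {"dp": [-0.0017, -0.0132, 0.00025], "rot": [0, 0, 0]}
    - {"dp": [-0.0017, -0.0132, 0.00025], "rot": [0, 0, 0]}
    - {"dp": [-0.0017, -0.0132, 0.00025], "rot": [0, 0, 0]}
    - {"dp": [-0.0017, -0.0132, 0.00025], "rot": [0, 0, 0]}

```text
t: 17.33
eef_pos: [0.5421, 0.0111, 0.1095]
ee_rot: [-1.115, 1.264, 1.111]
ft_force: [1.6, 4.3, 14.8]
grip_width: 0.0243
```

>>> servo_tool:
  rows:
    - {"dp": [-0.0017, -0.0132, 0.00025], "rot": [0, 0, 0]}
    - {"dp": [-0.0017, -0.0132, 0.00025], "rot": [0, 0, 0]}
    - {"dp": [-0.0017, -0.0132, 0.00025], "rot": [0, 0, 0]}
    - {"dp": [-0.0017, -0.0132, 0.00025], "rot": [0, 0, 0]}
    - {"dp": [-0.0017, -0.0132, 0.00025], "rot": [0, 0, 0]}
    - {"dp": [-0.0017, -0.0132, 0.00025], "rot": [0, 0, 0]}
    - {"dp": [-0.0017, -0.0132, 0.00025], "rot": [0, 0, 0]}
    - {"dp": [-0.0017, -0.0132, 0.00025], "rot": [0, 0, 0]}
    - {"dp": [-0.0017, -0.0132, 0.00025], "rot": [0, 0, 0]}
    - {"dp": [-0.0017, -0.0132, 0.00025], "rot": [0, 0, 0]}

```text
t: 18.17
eef_pos: [0.5394, -0.009, 0.1099]
ee_rot: [-1.116, 1.264, 1.111]
ft_force: [2.0, 0.5, 15.2]
grip_width: 0.0242
```

>>> servo_tool:
  rows:
    - {"dp": [-0.0017, -0.0132, 0.0004], "rot": [0, 0, 0]}
    - {"dp": [-0.0017, -0.0132, 0.0004], "rot": [0, 0, 0]}
    - {"dp": [-0.0017, -0.0132, 0.0003], "rot": [0, 0, 0]}
    - {"dp": [-0.0017, -0.0132, 0.0003], "rot": [0, 0, 0]}
    - {"dp": [-0.0017, -0.0132, 0.0003], "rot": [0, 0, 0]}
    - {"dp": [-0.0017, -0.0132, 0.0003], "rot": [0, 0, 0]}
    - {"dp": [-0.0017, -0.0132, 0.0003], "rot": [0, 0, 0]}
    - {"dp": [-0.0017, -0.0132, 0.0003], "rot": [0, 0, 0]}
    - {"dp": [-0.0017, -0.0132, 0.0003], "rot": [0, 0, 0]}
    - {"dp": [-0.0017, -0.0132, 0.0003], "rot": [0, 0, 0]}

```text
t: 19.0
eef_pos: [0.5369, -0.029, 0.1103]
ee_rot: [-1.116, 1.264, 1.111]
ft_force: [2.6, -1.0, 12.7]
grip_width: 0.0238
```

>>> servo_tool:
  rows:
    - {"dp": [-0.0017, -0.0132, 0.00025], "rot": [0, 0, 0]}
    - {"dp": [-0.0017, -0.0132, 0.00025], "rot": [0, 0, 0]}
    - {"dp": [-0.0017, -0.0132, 0.00025], "rot": [0, 0, 0]}
    - {"dp": [-0.0017, -0.0132, 0.00025], "rot": [0, 0, 0]}
    - {"dp": [-0.0017, -0.0132, 0.00025], "rot": [0, 0, 0]}
    - {"dp": [-0.0017, -0.0132, 0.00025], "rot": [0, 0, 0]}
    - {"dp": [-0.0017, -0.0132, 0.00025], "rot": [0, 0, 0]}
    - {"dp": [-0.0017, -0.0132, 0.00025], "rot": [0, 0, 0]}
    - {"dp": [-0.0017, -0.0132, 0.00025], "rot": [0, 0, 0]}

```text
t: 19.75
eef_pos: [0.5345, -0.0468, 0.1106]
ee_rot: [-1.116, 1.264, 1.111]
ft_force: [1.3, 0.6, 13.9]
grip_width: 0.0239
```

>>> servo_tool:
  rows:
    - {"dp": [0, 0, 0.08], "rot": [0, 0, 0]}
    - {"dp": [0, 0, 0.13], "rot": [0, 0, 0]}
    - {"dp": [0, 0, 0.13], "rot": [0, 0, 0]}
    - {"dp": [0, 0, 0.13], "rot": [0, 0, 0]}
    - {"dp": [0, 0, 0.13], "rot": [0, 0, 0]}
    - {"dp": [0, 0, 0], "rot": [0, 0, 0]}

```text
t: 20.25
eef_pos: [0.534, -0.0466, 0.2028]
ee_rot: [-1.116, 1.264, 1.11]
ft_force: [0.9, 0.6, -1.2]
grip_width: 0.024
```

>>> servo_tool:
  rows:
    - {"dp": [-0.035, 0.172, 0], "rot": [0, 0, -0.0567]}
    - {"dp": [-0.035, 0.172, 0], "rot": [0, 0, -0.0567]}
    - {"dp": [-0.035, 0.172, 0], "rot": [0, 0, -0.0567]}
    - {"dp": [-0.035, 0.172, 0], "rot": [0, 0, -0.0567]}
    - {"dp": [-0.035, 0.172, 0], "rot": [0, 0, -0.0567]}
    - {"dp": [-0.035, 0.172, 0], "rot": [0, 0, -0.0567]}
    - {"dp": [-0.035, 0.172, 0], "rot": [0, 0, -0.0567]}
    - {"dp": [-0.035, 0.172, 0], "rot": [0, 0, -0.0567]}
    - {"dp": [-0.035, 0.172, 0], "rot": [0, 0, -0.0567]}
    - {"dp": [-0.035, 0.172, 0], "rot": [0, 0, -0.0567]}
    - {"dp": [-0.035, 0.172, 0], "rot": [0, 0, -0.0567]}

```text
t: 21.17
eef_pos: [0.4737, 0.2383, 0.1983]
ee_rot: [-0.149, 1.567, 0.148]
ft_force: [0.9, 0.1, -2.9]
grip_width: 0.0241
```

>>> servo_tool:
  rows:
    - {"dp": [-0.035, 0.172, 0], "rot": [0, 0, -0.0567]}
    - {"dp": [-0.035, 0.172, 0], "rot": [0, 0, -0.0567]}
    - {"dp": [0, 0, 0], "rot": [0, 0, 0]}
    - {"dp": [0, 0, 0], "rot": [0, 0, 0]}
    - {"dp": [0, 0, 0], "rot": [0, 0, 0]}

```text
t: 21.58
eef_pos: [0.4637, 0.2885, 0.1984]
ee_rot: [0.023, 1.572, -0.024]
ft_force: [0.8, -0.2, -2.3]
grip_width: 0.0237
```

```bash
python3 - <<'E'
from st import *
c=snap('side','s3')
a=cv2.resize(c['frame'][170:290,190:350,::-1],(800,600),interpolation=cv2.INTER_CUBIC)
cv2.imwrite('pics/s3c.png',a)
E
```

```text
21.5833 [0.4637 0.2885 0.1984] down [-0.0009 -0.0006 -1.    ] yaw -1.7126091450693994 [ 0.7726 -0.1728 -2.3021] [-0.0776 -0.0352  0.0025] 0.02374098291246848
```

View pics/s3c.png

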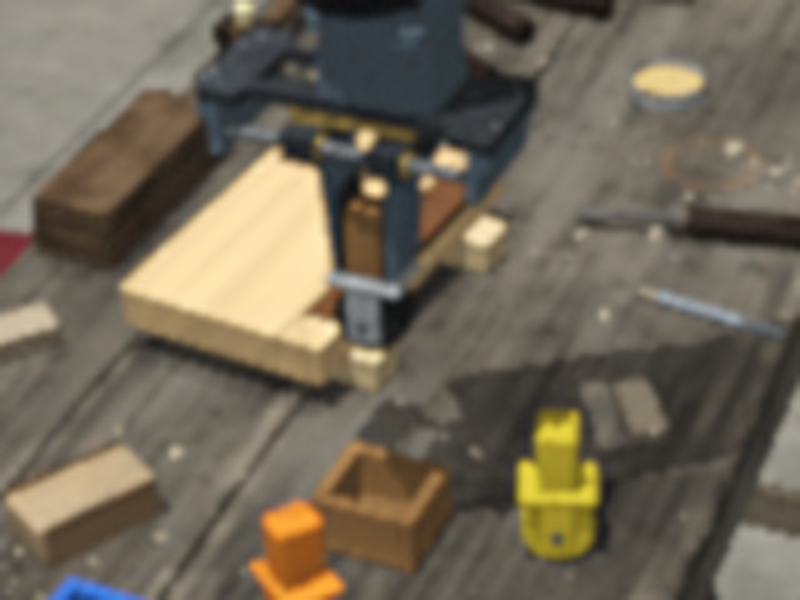

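>>> servo_tool:
  rows:
    - {"dp": [0.015, 0.001, -0.16], "rot": [0, 0, 0]}
    - {"dp": [0, 0, -0.16], "rot": [0, 0, 0]}
    - {"dp": [0, 0, -0.16], "rot": [0, 0, 0]}
    - {"dp": [0, 0, -0.16], "rot": [0, 0, 0]}
    - {"dp": [0, 0, 0], "rot": [0, 0, 0]}
    - {"dp": [0, 0, 0], "rot": [0, 0, 0]}

```text
t: 22.13
eef_pos: [0.466, 0.2879, 0.1024]
ee_rot: [0.024, 1.573, -0.027]
ft_force: [0.2, -0.4, -2.1]
grip_width: 0.0237
```

>>> servo_tool:
  rows:
    - {"dp": [0, 0, -0.03], "rot": [0, 0, 0]}
    - {"dp": [0, 0, -0.03], "rot": [0, 0, 0]}
    - {"dp": [0, 0, -0.03], "rot": [0, 0, 0]}
    - {"dp": [0, 0, 0], "rot": [0, 0, 0]}

```text
t: 22.47
eef_pos: [0.4664, 0.2889, 0.0894]
ee_rot: [0.025, 1.571, -0.025]
ft_force: [-0.3, 0.4, -2.7]
grip_width: 0.024
```

Entering the pocket freely.

>>> servo_tool:
  rows:
    - {"dp": [0, 0, -0.05], "rot": [0, 0, 0]}
    - {"dp": [0, 0, -0.05], "rot": [0, 0, 0]}
    - {"dp": [0, 0, -0.05], "rot": [0, 0, 0]}
    - {"dp": [0, 0, 0], "rot": [0, 0, 0]}
    - {"dp": [0, 0, 0], "rot": [0, 0, 0]}

```text
t: 22.88
eef_pos: [0.466, 0.2888, 0.0663]
ee_rot: [0.025, 1.572, -0.026]
ft_force: [1.0, 0.4, -1.5]
grip_width: 0.0244
```

>>> servo_tool:
  rows:
    - {"dp": [0, 0, -0.02], "rot": [0, 0, 0]}
    - {"dp": [0, 0, -0.01], "rot": [0, 0, 0]}
    - {"dp": [0, 0, 0], "rot": [0, 0, 0]}
    - {"dp": [0, 0, 0], "rot": [0, 0, 0]}

```text
t: 23.22
eef_pos: [0.4665, 0.289, 0.0625]
ee_rot: [0.025, 1.571, -0.025]
ft_force: [-0.1, -0.6, -1.9]
grip_width: 0.024
```

>>> servo_tool:
  rows:
    - {"dp": [0, 0, -0.01], "rot": [0, 0, 0]}
    - {"dp": [0, 0, -0.01], "rot": [0, 0, 0]}
    - {"dp": [0, 0, 0], "rot": [0, 0, 0]}
    - {"dp": [0, 0, 0], "rot": [0, 0, 0]}

```text
t: 23.55
eef_pos: [0.4664, 0.289, 0.0594]
ee_rot: [0.025, 1.571, -0.025]
ft_force: [0.1, -0.2, -2.6]
grip_width: 0.0236
```

>>> servo_tool:
  rows:
    - {"dp": [0, 0, -0.005], "rot": [0, 0, 0]}
    - {"dp": [0, 0, 0], "rot": [0, 0, 0]}
    - {"dp": [0, 0, 0], "rot": [0, 0, 0]}

```text
t: 23.8
eef_pos: [0.4664, 0.289, 0.0587]
ee_rot: [0.025, 1.571, -0.025]
ft_force: [0.3, 0.0, -3.0]
grip_width: 0.0238
```

>>> servo_tool:
  rows:
    - {"dp": [0, 0, -0.005], "rot": [0, 0, 0]}
    - {"dp": [0, 0, 0], "rot": [0, 0, 0]}
    - {"dp": [0, 0, 0], "rot": [0, 0, 0]}

```text
t: 24.05
eef_pos: [0.4668, 0.2892, 0.0584]
ee_rot: [0.025, 1.57, -0.025]
ft_force: [0.3, -1.8, 4.8]
grip_width: 0.0239
```

>>> servo_tool:
  rows:
    - {"dp": [0, 0, 0.003], "rot": [0, 0, 0]}
    - {"dp": [0, 0, 0], "rot": [0, 0, 0]}
    - {"dp": [0, 0, 0], "rot": [0, 0, 0]}
    - {"dp": [0, 0, 0], "rot": [0, 0, 0]}
    - {"dp": [0, 0, 0], "rot": [0, 0, 0]}
    - {"dp": [0, 0, 0], "rot": [0, 0, 0]}
    - {"dp": [0, 0, 0], "rot": [0, 0, 0]}
    - {"dp": [0, 0, 0], "rot": [0, 0, 0]}
  grip: -1

```text
t: 24.72
eef_pos: [0.4664, 0.289, 0.0584]
ee_rot: [0.025, 1.571, -0.025]
ft_force: [0.6, -0.3, 0.3]
grip_width: 0.0743
```

>>> servo_tool:
  rows:
    - {"dp": [0, 0, 0.1], "rot": [0, 0, 0]}
    - {"dp": [0, 0, 0.2], "rot": [0, 0, 0]}
    - {"dp": [0, 0, 0.2], "rot": [0, 0, 0]}
    - {"dp": [0, 0, 0.2], "rot": [0, 0, 0]}
    - {"dp": [0, 0, 0.2], "rot": [0, 0, 0]}
    - {"dp": [0, 0, 0.2], "rot": [0, 0, 0]}
    - {"dp": [-0.02, -0.24, 0], "rot": [0, 0, 0]}
    - {"dp": [0.02, -0.24, 0], "rot": [0, 0, 0]}
    - {"dp": [0.04, -0.24, 0], "rot": [0, 0, 0]}
    - {"dp": [0.04, -0.24, 0], "rot": [0, 0, 0]}
    - {"dp": [0.04, -0.24, 0], "rot": [0, 0, 0]}
    - {"dp": [0.04, -0.24, 0], "rot": [0, 0, 0]}

```text
t: 25.72
eef_pos: [0.4903, 0.0713, 0.2236]
ee_rot: [0.025, 1.57, -0.025]
ft_force: [1.5, -0.5, -0.9]
grip_width: 0.091
```

>>> servo_tool:
  rows:
    - {"dp": [0.04, -0.24, 0], "rot": [0, 0, 0]}
    - {"dp": [0.04, -0.24, 0], "rot": [0, 0, 0]}
    - {"dp": [0.04, -0.24, 0], "rot": [0, 0, 0]}
    - {"dp": [0, -0.24, 0], "rot": [0, 0, 0]}
    - {"dp": [0, -0.24, 0], "rot": [0, 0, 0]}
    - {"dp": [0, -0.24, 0], "rot": [0, 0, 0]}
    - {"dp": [0, -0.24, 0], "rot": [0, 0, 0]}
    - {"dp": [0, -0.24, 0], "rot": [0, 0, 0]}
    - {"dp": [0, -0.24, 0], "rot": [0, 0, 0]}
    - {"dp": [0, -0.24, 0], "rot": [0, 0, 0]}
    - {"dp": [0, 0, 0], "rot": [0, 0, 0]}
    - {"dp": [0, 0, 0], "rot": [0, 0, 0]}

```text
t: 26.72
eef_pos: [0.5081, -0.2884, 0.2232]
ee_rot: [0.027, 1.571, -0.027]
ft_force: [-0.3, 0.3, -0.3]
grip_width: 0.0913
```

```bash
python3 - <<'E'
from st import *
c=snap('side','s4');t=snap('top','t4')
a=cv2.resize(c['frame'][180:300,200:300,::-1],(400,480),interpolation=cv2.INTER_CUBIC)
b=cv2.resize(t['frame'][145:225,240:340,::-1],(400,320),interpolation=cv2.INTER_CUBIC)
d=cv2.resize(t['frame'][205:245,200:240,::-1],(160,160),interpolation=cv2.INTER_CUBIC)
o=np.zeros((480,800,3),np.uint8);o[:,:400]=a;o[:320,400:]=b;o[320:,400:560]=d
cv2.imwrite('pics/f.png',o)
t0=load('top0')
# mean slip heights vs adjoining panel, before and after (depth), at pixel samples
ax=np.array([.9917,-.1288]);ay=np.array([.1288,.9917]);c0=np.array([.5477,.062])
for n,k in(('top0',t0),('t4',t),('side0',load('side0')),('s4',c)):
    out=[]
    for i in range(5):
        def mean(l0,l1):
            z=[]
            for l in np.linspace(l0,l1,12):
                for s in np.linspace(-14,14,14):
                    xy=c0+ax*l/1e3+ay*((80-40*i+s)/1e3); u,v=proj(k,[*xy,.0575]); p=px(k,round(u),round(v))
                    if .03<p[2]<.08: z.append(p[2])
            return np.mean(z) if z else np.nan
        out.append((mean(-9,9)-mean(22,45))*1e3)
    print(n,np.array(out))
E
```

```text
26.7167 [ 0.5081 -0.2884  0.2232] down [-0.0002  0.0001 -1.    ] yaw -1.9830007190577477 [-0.336   0.3116 -0.309 ] [ 0.0287 -0.0471 -0.0411] 0.0913398514747683
top0 [3.844  2.9489 3.8963 4.8263 4.5635]
t4 [ 0.417   1.1988 -1.0382 -0.4536  1.6409]
side0 [3.2306 3.0442 3.7258 2.7969 4.3832]
s4 [-0.0036 -0.2087 -0.0178  0.8219 -0.3062]
```

View pics/f.png

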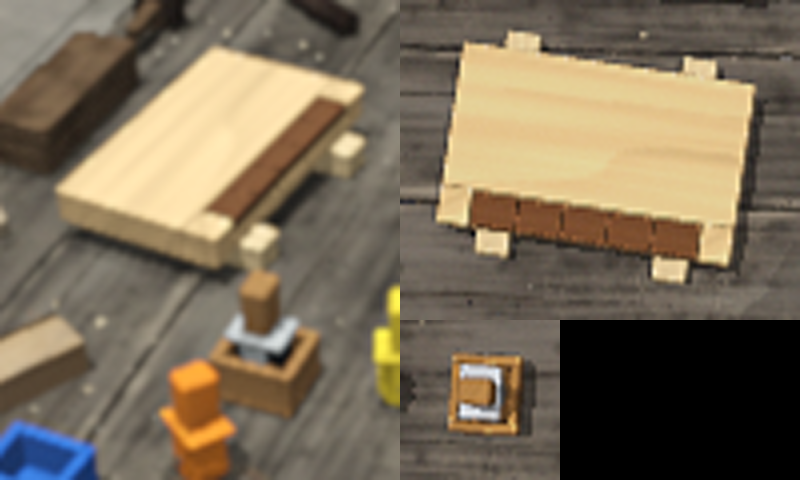

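The picture shows the edging level with the panel, with slips from (475,207) to (697,243). The roller stands upright in its wooden stand, handle at (262,300). Depth gives the slips about 4 mm proud before and about 0 after, and the wheel track height was a straight line between the two lands, which agrees.

```bash
python3 -c "
from rig import manip; print(manip.sign_off())"
```

```text
the job is handed in; nothing more can be done
None
```

I took the roller from its stand and rolled it along the whole edging, from the +y land to the -y land. I then set it back upright in its stand, moved the arm clear and handed in at about 27 s.

**Pressure:** The wheel force while rolling was about 13–19 N, from readings taken at the end of each move. The highest reading was about 25 N, while feeling for the surface at the start.

**Slips flush:** The wheel's height followed a straight line from land to land, within about 0.1 mm, so every slip was level with the panel under the wheel. The side camera's depth put the slips 2.8–4.4 mm proud before and -0.3 to 0.8 mm after. The top camera's depth agreed only roughly, at -1.0 to +1.6 mm after, which is within its noise.

**Roller and other items:** The last picture shows the roller upright in its wooden stand. I moved nothing else. I did not measure the tin or the sanding block afterwards, and I never clearly identified the sanding block in the pictures.

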